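# Empty the tipping skip into its parts tray

### The arm

A 6-joint arm with a two-finger parallel gripper is mounted at the origin on a cart in front of the work surface, level with it; the furniture and walls round the work are solid. World frame = base frame: x ahead of the robot, y to its left, z up, the work surface at z = 0. Lengths are in mm, angles in rad, forces in N, time in s.
With the tool pointing down it reaches from about 350 to 975 mm from the base axis. Payload 7.1 kg.
Tool frame: the origin (TCP) lies midway between the tips of the shut fingers; the grasp point (between the pads) lies ctrl.grip_point_offset behind it (ctrl.grip_point_offset is the distance from the TCP to the grasp point, in mm); z points along the fingers, y is the line along which they close (so a half turn about z gives the same grasp; the last joint's range is limited). The gripper opens to 88 mm and grips with 3 to 60 N. Pads are 20 mm wide; open, the fingers measure 115 mm over their backs; the gripper's body (75 mm by 178 mm) begins 61 mm behind the grasp point.
Start: joints at [1.2, 0.423, 1.63, -0, 1.089, -0.019], TCP at [215.335, 586.716, 222.675] pointing down, gripper open.
Joint ranges: [-3, 3], [-0.9, 2.11], [0.09, 2.58], [-1.31, 4.45], [0.11, 2.69], [-2.54, 2.54]. Speed limits (rad/s): [2.39, 2.39, 3.01, 3.14, 3.14, 3.14].

### API

Orientations are given as a rotation vector (axis times angle).
In Python, from workcell import ctrl, get_image, close_job, finder gives the robot as it stands.
- The arm moves only by the tool servo_tool, never from a script. Its argument "deltas" is a list of rows, each a list of 2 entries, a list of its own where there are three numbers: the shift along the tool's x, y, z in mm, then the turn, a rotation vector about the tool's x, y, z in rad. A call has 1 to 5 rows; each row is the pose to reach, as a shift and turn from the pose commanded when the call began, along the tool's axes at that moment; what a row does not reach only later rows make up. A row lasts 1/12 s, in which the tool goes at most 41.7 mm and 7.16 degrees, less where a joint would pass 70% of its speed; a pose out of reach is approached as far as the arm can. A call with a gripper value outside its range is refused whole. "grip" is the closure, from -1 (fully open) to 1 (shut), so that 0 is half open, set as the call begins (left out, the last holds). The fingers move at their own pace and stop on an object; the grip force is fixed at half the most. Time passes only in rows, so rows that repeat a pose let the fingers close. It gives the time, the measured TCP pose, the force, the opening and the grip force at its end, in the units of the state.
- ctrl.get_obs(): the state, without advancing time (a new reading comes with each control period).
- get_image(name): name is "side" or "top"; returns a dict with "frame" (420x560x3 uint8, blue, green, red), "depth" (420x560 float32, mm along the optical axis (not along the pixel's ray), 0 where there is no reading), "K" (3x3 intrinsics, pixels), "pose" (4x4, takes a point from camera to world coordinates). Camera axes: x right, y down, z forward; pixel columns grow to the right and rows downward; lengths in mm; the calibration is good to about 2 mm. A picture is of the moment at which its call begins.
- close_job(): hands the job in; it is judged then, once.
Trained networks look in a picture, given as the dict that the camera call returned (one of the last four; its "shot" number tells which), for a name from the list of things; names that differ only in an ending like _2 or _b are one class to them, and where a whole thing is asked for, a point or a joint stands for the part that bears it (a point fixed in the world has none). Each returns a list of dicts, best first, with "score" (0 to 1); they miss things now and then, are a little off and sometimes report something else, mostly with a low value. They report only what shows in the picture. A call takes as long as a camera call.
- finder.search_frame(query, picture): "rect" ([centre column, centre row, width, height] as shares, 0 to 1, of the picture: columns of its width, rows of its height, round what is visible of it).
- finder.silhouettes(query, picture): "mask" (420x560 bool, what is visible of it) and "rect" ([centre column, centre row, width, height] as shares, 0 to 1, of the picture: columns of its width, rows of its height, round what is visible of it).
The state is a dict: "t": time; "qpos": joint angles; "qvel": joint speeds; "joint_torque": joint torques, N m; "ee_pos": TCP position; "orientation": TCP orientation; "ft_force": force on the tool from outside, world axes, zero at the start; "moment": the same for the moment, N m; "width": finger opening in mm; "grasp_force": force on a finger pad.
Only numpy, scipy, OpenCV 4.12 (cv2) and the standard library are available. Lean on these libraries where they do the work, as an engineer would, in place of code of your own. Each camera call takes 0.05 s, during which the arm holds its last target. There are 200 camera calls.

### The job

Slide the long parts tray in under the tipping skip until it meets the stop bar at the back of the stand. Then take the skip by its tipping bar, swing it right over until it rests gently on its rubber stop so that all three bolts drop into the tray, and ease it back until it clicks fully upright. Keep control of the skip all the way, so that it never falls or flings over by itself, and do not lean on the sheet-metal hood or disturb the tools lying about.

Things in the scene. Friction and masses are not known exactly. Their poses are not given: they have to be found in the camera images.
- tip_stand: Grey steel stand fixed to the bench, 172 mm wide (x), 260 long (y). Origin on the bench straight below the middle of the skip's hinge; x along the hinge, toward the robot; -y is the dumping side. Two skids 12 mm high along y (inner faces 136 apart, y -170 to +90) carry two cheek plates (inner faces 135 apart, up to z = 170). Between them bare bench, open to -y.
- tray_stop (a point): Middle of the front face of the stop bar joining the skids at the back of the stand, at x = 0, y = +72, z = 15 in the stand's frame; the bar is 30 mm high. The tray's +y end comes to rest on it.
- hinge_mid (a point): Middle of the skip's hinge axis, fixed on the stand 150 mm above the bench; axes as the stand's. The skip turns about x.
- skip (a joint): Skip angle, rad: 0 upright, grows as it tips to the stand's -y, 1.54 to 1.8 on the dump stop. Detent: a spring ball rides over a bump on the disc at the hinge's near end; below 0.3 it pulls the skip upright, from there to 0.65 it drives it on. Breaking out takes 4 to 5 N at the bar. Beyond about 0.85 gravity pulls the skip over and holds it dumped (0.5 to 1 N at the bar). Let go on the way, it falls hard.
- bar (a point): Middle of the skip's tipping bar: black, round, 14 mm thick, 110 long, parallel to the hinge and 125 mm from it, on an arm at each end, above and behind the skip's rear wall; free all round. Can be pinched across, and turns in the fingers. Axes: the stand's, turned with the skip. In the stand's frame: y +93, z 234 upright; y -92, z 235 at 1.66 rad.
- lip (a point): Middle of the skip's front lip. The skip is an open trough of 3 mm sheet, 110 wide; upright, in the stand's frame: floor at z = 128, rear wall at y = +66 (top z = 198), front wall sloping up to this lip at y = -88, z = 184. Dumped, the lip hangs about 60 mm above the bench.
- stop_pad: Dump stop: a black rubber cap, 15 mm across, on an upright screw in a bracket on the near cheek (x +86, y -51 in the stand's frame). A lug on the hinge disc, 52 mm from the hinge, comes down on it. Origin: top of the cap. The screw is set differently each time, 1 mm below to 11 above hinge height, so the skip lands anywhere from 1.54 to 1.8 rad: feel for it. The cap yields 1 mm per 4 N, 9 mm at most.
- hood: Bent sheet hood, 134 wide, that stops bolts bouncing out, fixed over the dumping side on two tubes from the skids (x = +-77). Origin, axes as the stand's. The sheet follows a 200 mm circle round the hinge from y -181, z 235 up to its rear edge. The dumped bar lies under it: a tool held upright on the bar hits the hood, one leaning back some 45 deg, its body toward the stand's +y, clears it.
- hood_edge (a point): Middle of the hood's rear upper edge, y = -115, z = 314 in the stand's frame (about 79 mm above the dumped bar and 23 mm beyond it).
- tray: Loose grey parts tray, 110 wide (x), 280 long (y), 36 high, 4 mm floor and walls, about 0.45 kg. Origin under its middle; the handle is at its -y end. It starts drawn out 70 to 120 mm on the dumping side, nearly in line. Home: its +y end on the stop bar, its origin at x = 0, y = -68 in the stand's frame, square to the stand.
- tray_handle (a point): Middle of the tray's handle: a black round bar along the tray's x, 12 mm thick, 88 long, held by two stays 80 apart, 30 mm beyond the tray's -y end, 52 mm above the bench. With the tray home it lies at y = -238 in the stand's frame, 50 mm outside the hood.
- hexbolt_0_mid (a point): Middle of one of three like steel hex bolts (10 mm thick, 52 long), lying side by side on the skip's floor at the start: farthest from the robot.
- hexbolt_1_mid (a point): Middle of one of three like steel hex bolts (10 mm thick, 52 long), lying side by side on the skip's floor at the start: the middle one.
- hexbolt_2_mid (a point): Middle of one of three like steel hex bolts (10 mm thick, 52 long), lying side by side on the skip's floor at the start: nearest the robot.
- pliers: Loose bystander: red-handled pliers, 166 long. Leave it where it lies.
- tape_measure: Loose bystander: yellow tape measure. Leave it where it lies.
- pencil: Loose bystander: red flat carpenter's pencil, 173 long. Leave it where it lies.

How it is judged (in metres and radians):
On the way, in this order (a step that is already met when the one before it is completed fails the run):
1. the tray is home under the skip: against the stop bar to within 12 mm, within 20 mm sideways and 0.12 rad of square (y of tray in the frame of tip_stand between -0.08 and -0.06 m and x of tray in the frame of tip_stand between -0.02 and 0.02 m and angle between the y axis of tray and the y axis of tip_stand, either way round below 0.12 rad and angle between tray's own z axis and vertical below 0.05 rad), for 0.1 s.
2. the skip is tipped right over and rests on its dump stop (over 0.5 N on the pad) (value of joint skip above 1.4 rad and contact force between stop_pad and anything else above 0.5 N), for 0.3 s.
At the end, for the whole second after the job is handed in: The skip is back upright in its detent (within 0.04 rad), all three bolts lie inside the tray, below its rim, and the tray stands flat, home under the skip (within 12 mm of the stop bar, 20 mm sideways, 0.12 rad of square) (all of step 1 and value of joint skip below 0.04 rad and x of hexbolt_0_mid in the frame of tray between -0.055 and 0.055 m and y of hexbolt_0_mid in the frame of tray between -0.14 and 0.14 m and z of hexbolt_0_mid in the frame of tray between 0 and 0.036 m and x of hexbolt_1_mid in the frame of tray between -0.055 and 0.055 m and y of hexbolt_1_mid in the frame of tray between -0.14 and 0.14 m and z of hexbolt_1_mid in the frame of tray between 0 and 0.036 m and x of hexbolt_2_mid in the frame of tray between -0.055 and 0.055 m and y of hexbolt_2_mid in the frame of tray between -0.14 and 0.14 m and z of hexbolt_2_mid in the frame of tray between 0 and 0.036 m); the robot touches nothing.
It fails at once if the skip falls or is flung: it turns faster than 3 rad/s (the last snap into the detent, below 0.4 rad, is free) (value of joint skip above 0.4 rad and (velocity of joint skip above 3 rad/s or velocity of joint skip below -3 rad/s)).
It fails at once if the skip is forced onto its dump stop with more than 50 N at the pad (contact force between stop_pad and anything else above 50 N).
It fails at once if the robot leans on the hood with more than 10 N (contact force between any of the arm, the fingers and hood above 10 N).
It fails at once if a bystanding tool is moved more than 30 mm (distance of any of pliers, tape_measure, pencil from where it was at the start of the episode above 0.03 m).
It also fails if it takes over 64 s, if anything falls off the work surface, if the arm or the gripper's body presses on something with over 40 N, if the wrist force passes 120 N, or if a joint passes its speed limit or range.

## Working session

There is one attempt and no reset: what is moved stays moved. The work goes in short steps, Python scripts to look and compute and a tool call to move; the robot and the scene stay as the last step left them, time stands still between calls to the robot, and variables do not carry over. Pictures are saved under pics/ and viewed, at most 10 in all, crops included, and the job is handed in when it is done.

Besides the shell and the picture viewer there is one more tool, called after "Call:" as name(argument=value, ...) on one line, values as JSON. servo_tool: Moves the arm, as the interface text tells. Its arguments: {"type":"object","properties":{"deltas":{"type":"array","items":{"type":"array"}},"grip":{"type":"number"}},"required":["deltas"]}

```bash
mkdir -p pics; ls; cat > h.py <<'E'
import sys; sys.path.insert(0,'.')
import numpy as np, cv2
from scipy.spatial.transform import Rotation as R
from workcell import ctrl, get_image, close_job, finder
def cloud(p):
    K=p['K'];d=p['depth'];v,u=np.mgrid[:420,:560]
    c=np.stack([(u-K[0,2])/K[0,0]*d,(v-K[1,2])/K[1,1]*d,d],-1)
    return c@p['pose'][:3,:3].T+p['pose'][:3,3]
E
python3 - <<'E'
from h import *
np.set_printoptions(precision=1,suppress=True)
o=ctrl.get_obs();print(o,ctrl.grip_point_offset)
ims=[]
for n in('side','top'):
    p=get_image(n);C=cloud(p);ims.append(p['frame']);print(n,p['K'],p['pose'])
    for q in('tip_stand','skip','hood','tray','tray_handle','bar','pliers','tape_measure','pencil','stop_pad'):
        r=finder.silhouettes(q,p)
        for a in r[:1]:
            m=a['mask']&(p['depth']>0);P=C[m]
            if len(P): print(q,round(a['score'],2),(np.array(a['rect'])*[560,420,560,420]),np.median(P,0),np.percentile(P,2,0),np.percentile(P,98,0))
    cv2.imwrite(f'pics/{n}0.png',p['frame'])
E
```

```text
pics
{'t': 0.0, 'qpos': array([ 1.2,  0.4,  1.6,  0. ,  1.1, -0. ]), 'qvel': array([-0.,  0., -0., -0.,  0., -0.]), 'joint_torque': array([ -0. , -54.5, -27.4,   0.1,   0. ,  -0. ]), 'ee_pos': array([215.1, 586.2, 221.9]), 'orientation': array([-0.5, -3.1,  0. ]), 'ft_force': array([ 0.7, -1. , -0.2]), 'moment': array([0., 0., 0.]), 'grasp_force': 0.0, 'width': 88.00373865605626} 18.700000000000003
side [[407.2   0.  277.6]
 [  0.  407.2 212.1]
 [  0.    0.    1. ]] [[  -0.3   -0.7    0.7 -275.5]
 [  -0.9    0.2   -0.2  341.6]
 [  -0.    -0.7   -0.7 1039.2]
 [   0.     0.     0.     1. ]]
tray 0.76 [228.5 290.4  61.7  42.5] [466.8 249.8   5.3] [407.7 182.8  -2. ] [520.7 327.6  56.4]
tray_handle 0.63 [226.9 291.2  62.6  48. ] [467.3 252.1   5.1] [406.7 182.9  -2.8] [523.6 328.6  57.1]
pencil 0.79 [167.4 273.9  50.6  23.2] [594.7 417.8   4.6] [581.5 338.9  -1.7] [609.4 490.7   9.3]
top [[381.7   0.  275.5]
 [  0.  381.7 213.4]
 [  0.    0.    1. ]] [[   0.1   -1.     0.2  337.4]
 [  -1.    -0.1    0.    72.4]
 [  -0.    -0.2   -1.  1099.9]
 [   0.     0.     0.     1. ]]
tip_stand 0.91
[... 187 characters left out ...]
ood 0.75 [242.2 248.9 116.2  50.5] [460.8 236.8   6.1] [406.6  40.    0.8] [519.3 327.3  58.6]
tray 0.62 [243.4 249.9 115.7  52.3] [460.5 239.1   6. ] [407.1  34.2   0.5] [519.4 327.4  58.8]
tray_handle 0.58 [241.6 247.2 115.2  51.4] [458.8 237.3   6.2] [405.1  35.5   0.2] [520.4 328.6 166.3]
bar 0.91 [318.  248.1  82.6  70.3] [470.5  -6.  160.7] [ 387.6 -101.4  127.5] [527.   80.6 241.6]
pliers 0.91 [389.2 264.9  40.8  52.7] [ 444.9 -243.3   12.9] [ 376.4 -286.9   -1.2] [ 508.3 -184.4   18.4]
tape_measure 0.77 [168.2 177.4  27.5  21.7] [652.3 420.5  53.3] [627.1 386.6   6.2] [685.5 449.9  66.6]
pencil 0.49 [166.9 200.1  51.1   3. ] [595.8 429.4   7.6] [583.8 351.2   0.2] [606.6 488.4  12.1]
```

```bash
python3 - <<'E'
import cv2,numpy as np
a=cv2.imread('pics/side0.png');b=cv2.imread('pics/top0.png')
a=cv2.resize(a[120:360,120:520],(800,480));b=cv2.resize(b[140:320,120:450],(800,436))
cv2.imwrite('pics/a.png',a);cv2.imwrite('pics/b.png',b)
E
```

```text
(no output)
```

View pics/a.png

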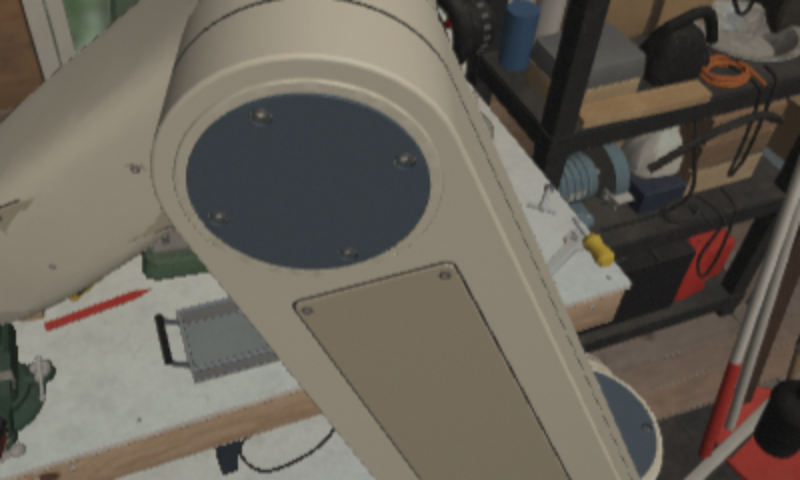

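View pics/b.png

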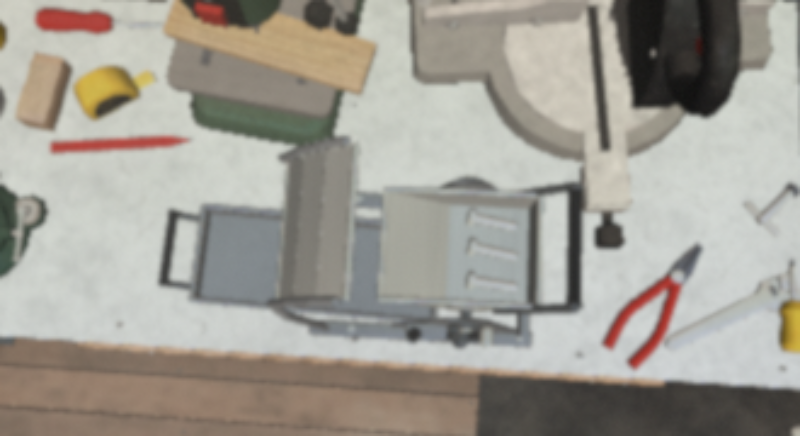

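The side view is blocked by the arm and shows only the tray end. The top view (crop) shows the handle at (172,248), the hood around (318,220), the bar at (572,248) and the stop pad at about (412,333). The stand is turned by roughly 180° in yaw. Next I fit the bar and handle.

```bash
python3 - <<'E'
from h import *
np.set_printoptions(precision=3,suppress=True)
p=get_image('top');C=cloud(p);g=p['frame'].max(-1)
def fit(P,n):
    lo,hi=np.percentile(P,3,0),np.percentile(P,97,0);m=P.mean(0);d=np.linalg.svd(P-m)[2][0]; d=d if d[0]<0 else -d
    print(n,len(P),'mean',m,'mid',(lo+hi)/2,'lo',lo,'hi',hi,'dir',d,'yaw',np.arctan2(d[1],d[0]))
X,Y,Z=C[...,0],C[...,1],C[...,2]
b=(abs(X-465)<100)&(Y<-70)&(Y>-130)&(Z>222)&(Z<260); fit(C[b],'bar')
h=(abs(X-465)<80)&(Y>290)&(Y<350)&(Z>42)&(Z<70); fit(C[h],'handle')
s=(abs(X-465)<90)&(Y>80)&(Y<250)&(Z>270)&(Z<340); fit(C[s],'hoodtop')
r=(abs(X-465)<75)&(Y>150)&(Y<320)&(Z>28)&(Z<42)
for y in range(190,310,15):
    P=C[r&(abs(Y-y)<8)]; print(y,len(P),np.percentile(P[:,0],[3,97]) if len(P) else '')
# skip rim / side walls
for y in range(-60,75,15):
    P=C[(abs(X-465)<90)&(abs(Y-y)<8)&(Z>175)&(Z<215)]; print('skip',y,len(P),np.percentile(P[:,0],[3,97]) if len(P)>3 else '')
# skids (z~12)
for y in range(-90,0,15):
    P=C[(X<465)&(X>330)&(abs(Y-y)<8)&(Z>8)&(Z<17)]; print('skid',y,len(P),np.percentile(P[:,0],[3,97]) if len(P)>3 else '')
lip=(abs(X-465)<60)&(Y>55)&(Y<95)&(Z>172)&(Z<200); P=C[lip];fit(P,'lip')
P=C[(abs(X-380)<25)&(abs(Y-45)<25)&(Z>140)];fit(P,'pad')
E
```

```text
bar 361 mean [470.086 -96.742 238.676] mid [470.928 -95.081 234.27 ] lo [ 412.499 -104.293  224.933] hi [529.358 -85.869 243.606] dir [-1.    -0.014  0.005] yaw -3.1279720935807034
handle 160 mean [466.422 324.209  55.791] mid [467.568 318.954  51.934] lo [425.456 305.826  42.838] hi [509.681 332.082  61.03 ] dir [-1.    -0.001 -0.028] yaw -3.140290818277452
hoodtop 1536 mean [468.447 130.885 298.023] mid [468.333 131.406 295.268] lo [398.67  107.107 272.282] hi [537.996 155.704 318.254] dir [-1.    -0.008  0.002] yaw -3.1336231190915083
190 2 [406.43  408.721]
205 13 [407.444 520.46 ]
220 31 [407.239 522.423]
235 29 [408.251 521.726]
250 30 [408.189 523.219]
265 26 [409.274 522.282]
280 31 [408.928 524.193]
295 140 [411.16  520.386]
skip -60 74 [408.757 531.62 ]
skip -45 48 [409.023 526.921]
skip -30 59 [377.323 526.066]
skip -15 90 [377.85  527.558]
skip 0 41 [413.5   526.572]
skip 15 40 [412.793 525.507]
skip 30 39 [412.412 525.252]
skip 45 33 [413.416 527.581]
skip 60 51 [412.852 527.254]
skid -90 21 [386.649 399.487]
skid -75 33 [385.77  416.958]
skid -60 27 [385.056 396.381]
skid -45 6 [384.463 395.282]
skid -30 4 [385.696 386.32 ]
skid -15 0 
lip 401 mean [468.806  73.664 181.584] mid [468.756  72.179 182.114] lo [414.178  60.72  172.732] hi [523.333  83.639 191.496] dir [-1.     0.001  0.017] yaw 3.140758219088809
pad 32 mean [384.873  43.187 151.761] mid [388.925  35.98  149.001] lo [378.034  21.412 142.999] hi [399.817  50.549 155.003] dir [-0.552  0.784  0.284] yaw 2.1844192010559134
```

```bash
cat >> h.py <<'E'
def tiltR(t,yaw=0.0):  # t>0: body leans to world -y ; t<0 body leans to world +y
    z=np.array([0,np.sin(t),-np.cos(t)]);y=np.array([0,np.cos(t),np.sin(t)])
    return R.from_euler('z',yaw)*R.from_matrix(np.stack([np.cross(y,z),y,z],1))
def plan(gp,Rt,off=None):
    "delta from measured pose bringing grasp point to gp"
    o=ctrl.get_obs();R0=R.from_rotvec(o['orientation'])
    off=ctrl.grip_point_offset if off is None else off
    tcp=np.array(gp)+Rt.apply([0,0,off])
    d=R0.inv().apply(tcp-o['ee_pos']);r=(R0.inv()*Rt).as_rotvec()
    print('t',round(o['t'],2),'tcp',o['ee_pos'],'grasp',o['ee_pos']-R0.apply([0,0,ctrl.grip_point_offset]),'F',o['ft_force'],'w',o['width'],o['grasp_force'])
    print('shift',np.round(d,1),'rot',np.round(r,3),'deg',np.round(np.degrees(np.linalg.norm(r)),1))
    return d,r
E
python3 - <<'E'
from h import *
np.set_printoptions(precision=3,suppress=True)
p=get_image('top');C=cloud(p);X,Y,Z=C[...,0],C[...,1],C[...,2]
print('maxz grid rows X 350..650, cols Y 560..-300')
for x in range(350,700,40):
    print(x,[int(np.max(Z[(abs(X-x)<20)&(abs(Y-y)<20)],initial=-1)) for y in range(560,-320,-40)])
plan((467,325,120),tiltR(-0.5))
plan((467,325,52),tiltR(-0.5))
E
```

```text
maxz grid rows X 350..650, cols Y 560..-300
350 [113, 113, 5, 4, 5, 6, 6, 5, 5, 5, 4, 6, 1099, 4, 5, 5, 6, 6, 5, 5, 5, 5]
390 [140, 137, 5, 6, 6, 5, 5, 41, 43, 244, 302, 321, 42, 156, 208, 209, 220, 5, 16, 19, 17, 17]
430 [139, 137, 7, 7, 6, 5, 62, 43, 43, 40, 289, 319, 192, 199, 202, 203, 244, 244, 6, 21, 18, 14]
470 [136, 135, 7, 6, 6, 6, 62, 43, 10, 10, 289, 320, 188, 170, 150, 144, 244, 242, 4, 15, 20, 18]
510 [124, 113, 20, 5, 6, 5, 62, 43, 42, 44, 292, 320, 193, 199, 204, 203, 243, 243, 52, 51, 5, 16]
550 [121, 118, 6, 5, 6, 6, 5, 9, 6, 242, 302, 321, 16, 147, 173, 193, 238, 237, 420, 407, 8, 6]
590 [24, 38, 41, 11, 12, 12, 8, 6, 5, 14, 405, 5, 5, 5, 5, 5, 5, 5, 446, 437, 5, 5]
630 [34, 43, 49, 67, 65, 8, 124, 374, 435, 420, 414, 412, 6, 5, 6, 31, 49, 58, 447, 437, 50, 5]
670 [31, 43, 54, 68, 67, 15, 140, 449, 449, 449, 444, 230, 5, 34, 6, 49, 58, 363, 441, 57, 55, 45]
t 1.2 tcp [215.322 586.714 222.662] grasp [215.323 586.715 241.362] F [ 0.159 -0.855  0.6  ] w 87.53003877439303 0.0
shift [-329.5 -167.4  119.1] rot [ 0.495 -0.088 -0.344] deg 34.9
t 1.2 tcp [215.322 586.714 222.662] grasp [215.323 586.715 241.362] F [ 0.159 -0.855  0.6  ] w 87.53003877439303 0.0
shift [-329.5 -167.4  187.1] rot [ 0.495 -0.088 -0.344] deg 34.9
```

Call:
servo_tool(deltas=[[[-38,-19,6],[0.1,-0.018,-0.07]],[[-76,-38,12],[0.2,-0.036,-0.14]],[[-114,-57,18],[0.3,-0.054,-0.21]],[[-152,-76,24],[0.4,-0.072,-0.28]],[[-190,-95,30],[0.495,-0.088,-0.344]]], grip=0.3)

```text
t: 1.62
ee_pos: [358.4, 435.7, 194.0]
orientation: [-0.004, 3.042, -0.783]
ft_force: [-0.6, 0.7, -0.9]
width: 57.8
grasp_force: 0.0
```

```bash
python3 -c "
from h import *
plan((467,325,90),tiltR(-0.5)); plan((467,325,53),tiltR(-0.5))"
```

```text
t 1.62 tcp [358.43600169 435.71119001 193.97411677] grasp [358.42180132 444.73712188 210.35161206] F [-0.61705874  0.69389942 -0.90112186] w 57.77348039390934 0.0
shift [-108.3  -47.   163.3] rot [-0.004  0.001  0.003] deg 0.3
t 1.62 tcp [358.43600169 435.71119001 193.97411677] grasp [358.42180132 444.73712188 210.35161206] F [-0.61705874  0.69389942 -0.90112186] w 57.77348039390934 0.0
shift [-108.3  -29.1  195.7] rot [-0.004  0.001  0.003] deg 0.3
```

Call:
servo_tool(deltas=[[[-27,-7,36],[0,0,0]],[[-54,-14,72],[0,0,0]],[[-81,-21,108],[0,0,0]],[[-108,-29,145],[0,0,0]],[[-108,-29,145],[0,0,0]]], grip=0.3)

```text
t: 2.03
ee_pos: [465.8, 337.7, 77.1]
orientation: [-0.003, -3.04, 0.782]
ft_force: [-1.2, 0.2, -0.5]
width: 30.8
grasp_force: 0.0
```

```bash
python3 -c "
from h import *
plan((467,325,53),tiltR(-0.5))
p=get_image('side');C=cloud(p);X,Y,Z=C[...,0],C[...,1],C[...,2]
h=(abs(X-467)<45)&(abs(Y-325)<20)&(Z>42)&(Z<64);P=C[h];print(len(P),P.mean(0),np.percentile(P,3,0),np.percentile(P,97,0))
h=(abs(X-467)<65)&(abs(Y+98)<25)&(Z>215)&(Z<264);P=C[h];print(len(P),P.mean(0) if len(P) else '',)
cv2.imwrite('pics/c.png',cv2.resize(p['frame'][120:360,120:520],(800,480)))"
```

```text
t 2.03 tcp [465.79411863 337.71806479  77.11909348] grasp [465.85942665 346.73955822  93.49891005] F [-1.15936544  0.17083097 -0.48926368] w 30.831152225551154 0.0
shift [-1.4  0.6 46. ] rot [-0.003 -0.003 -0.001] deg 0.3
81 [449.75767829 325.60642861  53.63296634] [423.54656755 319.03776024  43.82668319] [486.72370409 331.50650875  59.11004859]
215 [463.57348577 -95.7294784  233.8837206 ]
```

View pics/c.png

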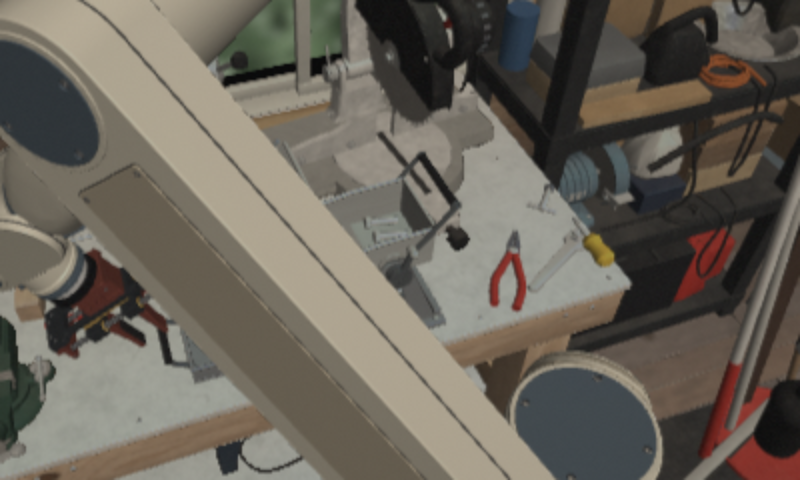

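The handle shows at (170,340) with the gripper's fingers just in front of it. The skip, bar (435,180) and bolts (385,228) are clear, and the saw stands behind.

Call:
servo_tool(deltas=[[[0,0,15],[0,0,0]],[[-1,0,30],[0,0,0]],[[-1,0,45],[0,0,0]],[[-1,0,45],[0,0,0]]])

```text
t: 2.42
ee_pos: [464.3, 319.0, 39.6]
orientation: [-0.0, -3.041, 0.78]
ft_force: [-1.0, -0.2, -0.1]
width: 30.9
grasp_force: 0.0
```

Call:
servo_tool(deltas=[[[0,0,0],[0,0,0]],[[0,0,0],[0,0,0]],[[0,0,0],[0,0,0]],[[0,0,0],[0,0,0]]], grip=1)

```text
t: 2.75
ee_pos: [466.2, 321.3, 41.9]
orientation: [0.001, 3.043, -0.774]
ft_force: [-0.7, 1.9, 3.5]
width: 11.3
grasp_force: 30.0
```

```bash
python3 -c "
from h import *
plan((470,233,53),tiltR(-0.5,0.01))"
```

```text
t 2.75 tcp [466.1512329  321.25515392  41.8517695 ] grasp [466.12240022 330.19454714  58.27664142] F [-0.74704539  1.86816191  3.48938988] w 11.30711348057054 29.98015969991684
shift [ -3.9 -82.9  51.1] rot [ 0.002 -0.003 -0.01 ] deg 0.6
```

Call:
servo_tool(deltas=[[[0,-8,4],[0,-0.005,-0.01]],[[0,-16,9],[0,-0.01,-0.02]],[[0,-24,13],[0,-0.014,-0.026]],[[0,-32,17],[0,-0.014,-0.026]],[[0,-40,22],[0,-0.014,-0.026]]])

```text
t: 3.17
ee_pos: [466.7, 275.1, 41.8]
orientation: [-0.044, 3.035, -0.771]
ft_force: [-1.5, 11.0, 13.3]
width: 10.9
grasp_force: 29.9
```

Call:
servo_tool(deltas=[[[0,-8,4],[0,0,0]],[[0,-16,9],[0,0,0]],[[0,-22,12],[0,0,0]],[[0,-28,15],[0,0,0]],[[0,-28,15],[0,0,0]]])

```text
t: 3.58
ee_pos: [467.4, 241.5, 41.9]
orientation: [-0.044, 3.035, -0.775]
ft_force: [2.2, 0.4, 5.5]
width: 11.5
grasp_force: 30.0
```

```bash
python3 -c "
from h import *
np.set_printoptions(precision=3,suppress=True)
plan((467,238.5,58),tiltR(-0.5,0.03))
p=get_image('top');C=cloud(p);X,Y,Z=C[...,0],C[...,1],C[...,2]
for y in range(-60,280,15):
    P=C[(abs(X-465)<75)&(abs(Y-y)<8)&(Z>29)&(Z<42)]; print(y,len(P),np.percentile(P[:,0],[3,97]) if len(P)>2 else '')
P=C[(abs(X-467)<45)&(Y>225)&(Y<260)&(Z>45)&(Z<64)];print(len(P),P.mean(0),np.percentile(P,[3,97],0))
cv2.imwrite('pics/d.png',cv2.resize(p['frame'][140:320,120:450],(800,436)))
"
```

```text
t 3.58 tcp [467.409 241.522  41.853] grasp [467.124 250.484  58.263] F [2.152 0.406 5.542] w 11.456097577246751 29.953233897686005
shift [  0.5 -10.4   6. ] rot [-0.     0.001 -0.001] deg 0.1
-60 3 [398.036 398.218]
-45 5 [418.19  421.316]
-30 5 [417.319 418.003]
-15 1 
0 4 [417.943 418.651]
15 12 [416.923 420.417]
30 12 [415.998 422.03 ]
45 18 [415.052 421.12 ]
60 14 [398.233 420.386]
75 11 [416.033 420.861]
90 28 [415.162 527.503]
105 34 [414.159 530.1  ]
120 17 [414.633 528.82 ]
135 6 [390.899 415.29 ]
150 5 [390.822 414.69 ]
165 0 
180 0 
195 1 
210 92 [418.436 525.509]
225 59 [422.645 523.405]
240 4 [427.812 433.058]
255 0 
270 0 
36 [434.366 245.834  55.892] [[425.507 240.15   47.309]
 [444.52  251.585  59.344]]
```

View pics/d.png

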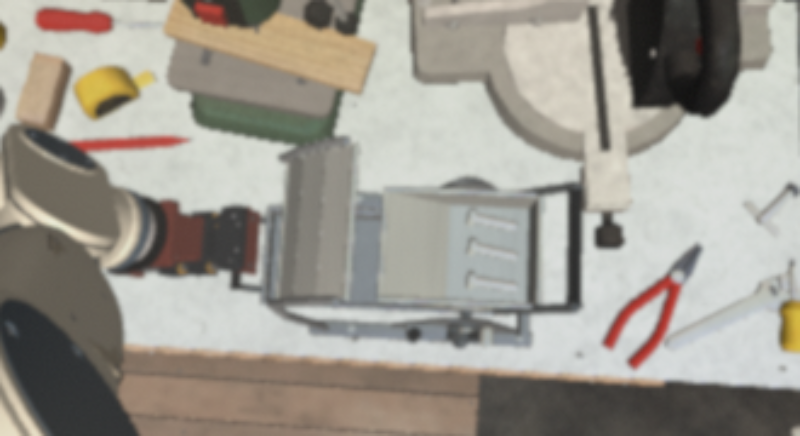

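The gripper holds the handle at (238,280), and the tray runs straight into the stand with about 12 mm to go.

Call:
servo_tool(deltas=[[[0,-3,1.5],[0,0,0]],[[0,-6,3],[0,0,0]],[[0,-8,4],[0,0,0]],[[0,-8,4],[0,0,0]]])

```text
t: 3.97
ee_pos: [467.6, 233.4, 41.8]
orientation: [-0.044, 3.036, -0.774]
ft_force: [0.2, 3.7, 4.5]
width: 11.5
grasp_force: 30.0
```

Call:
servo_tool(deltas=[[[0,-1.8,1],[0,0,0]],[[0,-2.6,1.5],[0,0,0]],[[0,-3.5,2],[0,0,0]],[[0,-3.5,2],[0,0,0]]])

```text
t: 4.3
ee_pos: [467.9, 230.2, 41.9]
orientation: [-0.044, 3.035, -0.773]
ft_force: [1.2, 6.2, 5.9]
width: 10.8
grasp_force: 30.0
```

Call:
servo_tool(deltas=[[[0,-1.3,0.7],[0,0,0]],[[0,-2.6,1.4],[0,0,0]],[[0,-2.6,1.4],[0,0,0]]])

```text
t: 4.55
ee_pos: [467.9, 227.1, 41.8]
orientation: [-0.044, 3.035, -0.773]
ft_force: [0.3, 5.6, 6.7]
width: 11.2
grasp_force: 30.0
```

Call:
servo_tool(deltas=[[[0,-1.3,0.7],[0,0,0]],[[0,-2.6,1.4],[0,0,0]],[[0,-2.6,1.4],[0,0,0]]])

```text
t: 4.8
ee_pos: [468.6, 226.4, 41.8]
orientation: [-0.043, 3.035, -0.766]
ft_force: [-0.9, 13.7, 7.1]
width: 11.0
grasp_force: 29.9
```

Call:
servo_tool(deltas=[[[0,1,-0.5],[0,0,0]],[[0,1,-0.5],[0,0,0]],[[0,1,-0.5],[0,0,0]],[[0,1,-0.5],[0,0,0]]], grip=0.3)

```text
t: 5.13
ee_pos: [466.6, 223.8, 40.8]
orientation: [-0.044, 3.037, -0.778]
ft_force: [0.4, -0.5, 0.1]
width: 29.9
grasp_force: 0.0
```

Call:
servo_tool(deltas=[[[0,0,-10],[0,0,0]],[[0,0,-25],[0,0,0]],[[0,0,-55],[0,0,0]],[[0,0,-90],[0,0,0]],[[0,0,-130],[0,0,0]]])

```text
t: 5.55
ee_pos: [464.3, 286.6, 156.0]
orientation: [-0.044, 3.039, -0.78]
ft_force: [0.6, 0.2, -0.4]
width: 31.0
grasp_force: 0.0
```

```bash
python3 -c "
from h import *
np.set_printoptions(precision=3,suppress=True)
p=get_image('top');C=cloud(p);X,Y,Z=C[...,0],C[...,1],C[...,2]
P=C[(abs(X-467)<60)&(Y>222)&(Y<260)&(Z>45)&(Z<64)];print(len(P),P.mean(0),np.percentile(P,[3,97],0))
# bar
P=C[(abs(X-470)<75)&(Y<-80)&(Y>-120)&(Z>225)&(Z<260)];print(len(P),P.mean(0),np.percentile(P,[3,97],0))
for y in (90,105,120):
    P=C[(abs(X-465)<75)&(abs(Y-y)<8)&(Z>29)&(Z<42)]; print(y,len(P),np.percentile(P[:,0],[3,97]) if len(P)>2 else '')
plan((390,150,480),tiltR(0))
plan((390,-150,480),tiltR(0.7,0.01))
plan((470,-98,234),tiltR(0.7,0.01))
"
```

```text
143 [468.882 231.388  57.019] [[428.148 225.936  50.892]
 [509.771 237.741  60.827]]
350 [469.804 -97.092 239.184] [[ 412.551 -104.385  227.898]
 [ 528.87   -88.788  243.571]]
90 28 [415.083 530.666]
105 30 [414.812 530.292]
120 18 [415.717 528.974]
t 5.6 tcp [467.732 292.58  163.013] grasp [467.355 301.436 179.479] F [1.619 4.717 4.936] w 30.727437302680602 0.0
shift [  80.  -265.1 -196.7] rot [-0.494  0.014  0.028] deg 28.3
t 5.6 tcp [467.732 292.58  163.013] grasp [467.355 301.436 179.479] F [1.619 4.717 4.936] w 30.727437302680602 0.0
shift [  88.8 -520.6  -64.2] rot [-1.194  0.005  0.022] deg 68.4
t 5.6 tcp [467.732 292.58  163.013] grasp [467.355 301.436 179.479] F [1.619 4.717 4.936] w 30.727437302680602 0.0
shift [   8.9 -360.1  129.4] rot [-1.194  0.005  0.022] deg 68.4
```

```bash
cat >> h.py <<'E'
def chain(poses,off,start=None):
    o=ctrl.get_obs();p=o['ee_pos'];R0=R.from_rotvec(o['orientation'])
    if start: R0=start[1];p=np.array(start[0])+R0.apply([0,0,off])
    for gp,Rt in poses:
        tcp=np.array(gp)+Rt.apply([0,0,off])
        print(gp,'shift',np.round(R0.inv().apply(tcp-p),1),'rot',np.round((R0.inv()*Rt).as_rotvec(),3),'dist',round(np.linalg.norm(tcp-p)),'deg',round(np.degrees((R0.inv()*Rt).magnitude())))
        p,R0=tcp,Rt
E
python3 -c "
from h import *
np.set_printoptions(precision=1,suppress=True)
p=get_image('top');C=cloud(p)
print(C[272:282,284:297,2].round()); print(C[277,288:293]); print(p['frame'][272:282,284:297].max(-1))
T=tiltR
chain([((430,270,370),T(-.2,.01)),((400,90,470),T(.2,.01)),((400,-100,470),T(.67,.01)),((455,-190,400),T(.67,.01)),((470,-148,297),T(.67,.01))],10.7)
"
```

```text
[[  0.  -0.  -1.   3.  -1.   1.  80.  85.  89. 101. 105. 113. 118.]
 [ 41.  43.  48.  60. 113. 111. 109. 112. 112.  98. 106. 111. 120.]
 [ 36.  45.  53. 112. 113. 113. 119. 111. 115. 112. 113. 109. 111.]
 [  9.  12.  12. 112. 113. 152. 153. 152. 112. 110. 112. 112. 114.]
 [ 14.  12.  12. 111. 152. 153. 156. 152. 153. 113. 115. 114. 116.]
 [ 16.  12.  14. 115. 151. 151. 153. 154. 154. 152. 111. 112. 112.]
 [ 12.  12.  12. 120. 152. 151. 152. 151. 155. 153. 114. 113. 113.]
 [ 12.  10.  11. 116. 153. 154. 151. 153. 153. 153. 114. 114. 113.]
 [  1.   4.   6.   8. 137. 152. 154. 155. 152.  12.  16.  12.  10.]
 [ -1.  -0.   3.  -0. 100. 117. 120. 116.  -1.   3.   2.  -1.   5.]]
[[385.   50.5 151.3]
 [385.2  48.  150.8]
 [385.2  45.6 153. ]
 [385.4  43.2 153.9]
 [385.5  40.8 154.3]]
[[190 185 175 165 156 153 150 146 142 137 133 127 123]
 [139 133 126 122 121 119 118 115 113 110 110 109 112]
 [113 110 109 110 117 118 114 114 120 127 130 131 131]
 [128 125 121 113 114 103  90  92 106 125 137 141 141]
 [142 139 132 114  94  74  62  62  78 108 132 142 143]
 [147 145 136 109  78  59  53  55  65  97 128 141 143]
 [149 148 140 114  78  58  53  56  69 101 132 143 145]
 [154 154 147 127  94  68  60  69  93 123 144 151 150]
 [175 173 170 156 130 103  92 107 139 161 170 171 165]
 [202 200 202 194 176 156 148 160 184 197 199 197 193]]
(430, 270, 370) shift [  37.1 -114.1 -164.8] rot [-0.3  0.   0. ] dist 204 deg 17
(400, 90, 470) shift [  31.8 -191.8  -63.2] rot [-0.4  0.   0. ] dist 204 deg 23
(400, -100, 470) shift [   1.9 -181.4  -38.9] rot [-0.5  0.  -0. ] dist 185 deg 27
(455, -190, 400) shift [ -54.1 -114.4   -1.4] rot [0. 0. 0.] dist 127 deg 0
(470, -148, 297) shift [-15.4 -31.2 106.7] rot [0. 0. 0.] dist 112 deg 0
```

Call:
servo_tool(deltas=[[[7,-22,-33],[-0.06,0,0]],[[15,-45,-66],[-0.12,0,0]],[[22,-68,-99],[-0.18,0,0]],[[30,-91,-132],[-0.24,0,0]],[[37,-114,-165],[-0.3,0,0]]])

```text
t: 6.07
ee_pos: [427.8, 264.4, 356.1]
orientation: [-0.047, 3.124, -0.31]
ft_force: [0.6, 0.6, -0.0]
width: 30.6
grasp_force: 0.0
```

Call:
servo_tool(deltas=[[[6,-38,-13],[-0.08,0,0]],[[13,-77,-25],[-0.16,0,0]],[[19,-115,-38],[-0.24,0,0]],[[25,-153,-51],[-0.32,0,0]],[[32,-192,-63],[-0.4,0,0]]])

```text
t: 6.48
ee_pos: [401.1, 88.8, 455.3]
orientation: [0.048, -3.125, -0.314]
ft_force: [2.0, -1.1, 0.2]
width: 30.7
grasp_force: 0.0
```

```bash
python3 -c "
from h import *
np.set_printoptions(precision=1,suppress=True)
print(ctrl.get_obs()['qpos'],ctrl.get_obs()['ee_pos'])
T=tiltR
chain([((400,-100,470),T(.67,.01)),((455,-190,400),T(.67,.01)),((470,-148,297),T(.67,.01))],10.7)
"
```

```text
[ 0.  -0.1  1.8  0.2  1.5 -1.6] [401.1  88.8 455.3]
(400, -100, 470) shift [   6.7 -177.1  -42.4] rot [-0.5 -0.   0. ] dist 182 deg 27
(455, -190, 400) shift [ -54.1 -114.4   -1.4] rot [0. 0. 0.] dist 127 deg 0
(470, -148, 297) shift [-15.4 -31.2 106.7] rot [0. 0. 0.] dist 112 deg 0
```

Call:
servo_tool(deltas=[[[1,-35,-8],[-0.094,0,0]],[[3,-71,-17],[-0.188,0,0]],[[4,-106,-25],[-0.282,0,0]],[[5,-142,-34],[-0.376,0,0]],[[7,-177,-42],[-0.47,0,0]]])

```text
t: 6.9
ee_pos: [399.7, -93.3, 461.4]
orientation: [0.043, -2.96, -1.033]
ft_force: [1.4, 0.1, -0.0]
width: 30.9
grasp_force: 0.0
```

Call:
servo_tool(deltas=[[[-14,-29,0],[0,0,0]],[[-27,-57,-1],[0,0,0]],[[-41,-86,-1],[0,0,0]],[[-54,-114,-1],[0,0,0]],[[-54,-114,-1],[0,0,0]]])

```text
t: 7.32
ee_pos: [457.6, -182.6, 386.2]
orientation: [0.036, -2.954, -1.028]
ft_force: [-1.2, 0.5, 0.5]
width: 30.4
grasp_force: 0.0
```

Call:
servo_tool(deltas=[[[-4,-8,27],[0,0,0]],[[-8,-16,53],[0,0,0]],[[-12,-23,80],[0,0,0]],[[-15,-31,107],[0,0,0]],[[-15,-31,107],[0,0,0]]])

```text
t: 7.73
ee_pos: [468.4, -134.8, 283.8]
orientation: [0.041, -2.95, -1.029]
ft_force: [-0.2, 1.4, -1.2]
width: 30.6
grasp_force: 0.0
```

```bash
python3 -c "
from h import *
np.set_printoptions(precision=3,suppress=True)
print(ctrl.get_obs()['qpos'])
p=get_image('top');C=cloud(p);X,Y,Z=C[...,0],C[...,1],C[...,2]
P=C[(abs(X-470)<75)&(Y<-80)&(Y>-120)&(Z>225)&(Z<250)];print(len(P),P.mean(0),np.percentile(P,[3,97],0))
q=get_image('side');C=cloud(q);X,Y,Z=C[...,0],C[...,1],C[...,2]
P=C[(abs(X-470)<55)&(Y<-80)&(Y>-120)&(Z>222)&(Z<250)];print(len(P),P.mean(0),np.percentile(P,[3,97],0))
T=tiltR
chain([((470,-98,234),T(.67,.01))],10.7)
a=cv2.resize(p['frame'][140:320,200:450],(0,0),fx=1.6,fy=1.6);b=cv2.resize(q['frame'][150:330,200:450],(0,0),fx=1.6,fy=1.6)
cv2.imwrite('pics/e.png',np.hstack([a,b]))
"
```

```text
[-0.623  0.362  1.742  0.514  1.503 -2.381]
348 [469.923 -97.175 239.256] [[ 412.405 -104.18   228.184]
 [ 528.968  -88.915  243.364]]
87 [492.492 -96.765 236.725] [[ 458.065 -104.592  229.455]
 [ 523.634  -91.058  241.651]]
(470, -98, 234) shift [-1.  -2.5 77.3] rot [-0.002 -0.014  0.014] dist 77 deg 1
```

View pics/e.png

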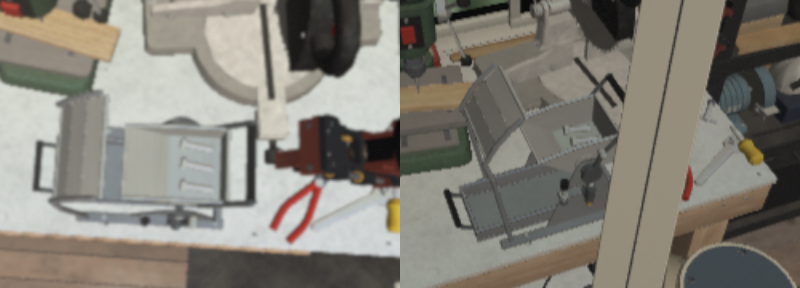

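The left half (top view) shows the gripper leaning back, with its tips at (270,155) just right of the bar at (248,160). The tray is home, with its handle at (40,165). I advance onto the bar.

Call:
servo_tool(deltas=[[[0,-1,20],[0,0,0]],[[-1,-2,40],[0,0,0]],[[-1,-2,60],[0,0,0]],[[-1,-2,76],[0,0,0]],[[-1,-2,76],[0,0,0]]])

```text
t: 8.25
ee_pos: [470.0, -91.6, 226.6]
orientation: [0.043, -2.957, -1.026]
ft_force: [-0.6, -0.1, -0.4]
width: 30.6
grasp_force: 0.0
```

Call:
servo_tool(deltas=[[[0,0,0],[0,0,0]],[[0,0,0],[0,0,0]],[[0,0,0],[0,0,0]],[[0,0,0],[0,0,0]],[[0,0,0],[0,0,0]]], grip=1)

```text
t: 8.67
ee_pos: [471.6, -94.0, 227.5]
orientation: [0.042, -2.963, -1.022]
ft_force: [-0.3, -6.9, 4.6]
width: 13.1
grasp_force: 30.0
```

```bash
python3 -c "
from h import *
np.set_printoptions(precision=2,suppress=True)
o=ctrl.get_obs();R0=R.from_rotvec(o['orientation']);print(o['ee_pos'],o['ee_pos']-R0.apply([0,0,10.7]),o['qpos'],R0.as_matrix(),o['ft_force'],o['width'])
r0=np.array([-93,84.]);M=R0.as_matrix()
for th in (.15,.3,.45,.6,.75,.9,1.05,1.2,1.35,1.5,1.6,1.7,1.8):
    c,s=np.cos(th),np.sin(th)  # rotation toward world +y: y'=y c+z s, z'=-y s+z c (y=-93)
    d=np.array([0,r0[0]*c+r0[1]*s-r0[0],-r0[0]*s+r0[1]*c-r0[1]]);d[0]=-.01*d[1]
    print(th,'cum tool shift',M.T@d,'world',d)
"
```

```text
[471.62 -94.   227.48] [ 471.79 -100.6   235.91] [-0.56  0.4   1.83  0.55  1.35 -2.41] [[-1.   -0.02 -0.02]
 [-0.03  0.79  0.62]
 [-0.    0.62 -0.79]] [-0.31 -6.88  4.63] 13.128690074549802
0.15 cum tool shift [-0.27 18.69 -1.82] world [-0.14 13.6  12.95]
0.3 cum tool shift [-0.57 37.44 -0.82] world [-0.29 28.98 23.73]
0.45 cum tool shift [-0.88 55.84  2.97] world [-0.46 45.8  32.09]
0.6 cum tool shift [-1.21 73.46  9.46] world [-0.64 63.67 37.84]
0.75 cum tool shift [-1.55 89.91 18.51] world [-0.82 82.21 40.85]
0.9 cum tool shift [ -1.89 104.82  29.92] world [ -1.01 100.99  41.06]
1.05 cum tool shift [ -2.22 117.86  43.44] world [ -1.2  119.59  38.47]
1.2 cum tool shift [ -2.53 128.74  58.74] world [ -1.38 137.59  33.12]
1.35 cum tool shift [ -2.82 137.2   75.51] world [ -1.55 154.59  25.14]
1.5 cum tool shift [ -3.08 143.07  93.35] world [ -1.7  170.21  14.71]
1.6 cum tool shift [ -3.23 145.46 105.64] world [ -1.8  179.68   6.51]
1.7 cum tool shift [ -3.37 146.62 118.11] world [ -1.88 188.28  -2.6 ]
1.8 cum tool shift [ -3.49 146.53 130.64] world [ -1.96 195.93 -12.52]
```

Call:
servo_tool(deltas=[[[0,7.5,-1],[0,0,0]],[[0,15,-1.6],[0,0,0]],[[0,22.5,-1.7],[0,0,0]],[[-0.5,30,-1.4],[0,0,0]],[[-0.5,37.5,-0.8],[0,0,0]]])

```text
t: 9.08
ee_pos: [471.7, -65.2, 250.9]
orientation: [0.041, -2.964, -1.02]
ft_force: [2.2, -6.2, 2.3]
width: 13.0
grasp_force: 30.0
```

Call:
servo_tool(deltas=[[[0,7.4,1.3],[0,0,0]],[[0,14.8,2.9],[0,0,0]],[[-0.5,22,4.9],[0,0,0]],[[-0.5,29,7.4],[0,0,0]],[[-0.5,36,10.3],[0,0,0]]])

```text
t: 9.5
ee_pos: [471.0, -29.0, 265.0]
orientation: [0.042, -2.962, -1.023]
ft_force: [5.3, -4.3, 0.4]
width: 13.1
grasp_force: 30.0
```

```bash
cat >> h.py <<'E'
def ang(hy=-5.,hz=150.,off=10.7):
    o=ctrl.get_obs();R0=R.from_rotvec(o['orientation']);b=o['ee_pos']-R0.apply([0,0,off])
    v=b[1:]-[hy,hz];print('t',o['t'],'bar',b,'rad',np.hypot(*v),'theta',np.arctan2(84,-93)-np.arctan2(v[1],v[0]),'F',o['ft_force'],'w',o['width'],'q',o['qpos'])
E
python3 -c "
from h import *
np.set_printoptions(precision=2,suppress=True)
ang()"
```

```text
t 9.5 bar [471.16 -35.64 273.44] rad 127.18756216576136 theta 0.5928763817272051 F [ 5.3  -4.31  0.42] w 13.145790314488766 q [-0.46  0.31  1.87  0.59  1.35 -2.3 ]
```

Call:
servo_tool(deltas=[[[0,6.7,3.4],[0,0,0]],[[0,13.3,7.1],[0,0,0]],[[-0.5,19.5,11.2],[0,0,0]],[[-0.5,25.5,15.7],[0,0,0]],[[-0.7,31.4,20.5],[0,0,0]]])

```text
t: 9.92
ee_pos: [470.1, 8.8, 268.0]
orientation: [0.042, -2.961, -1.024]
ft_force: [5.6, -1.3, -1.4]
width: 13.1
grasp_force: 30.0
```

Call:
servo_tool(deltas=[[[0,5.4,5.2],[0,0,0]],[[0,10.6,10.7],[0,0,0]],[[-0.5,15.4,16.5],[0,0,0]],[[-0.5,19.8,22.6],[0,0,0]],[[-0.7,23.9,28.8],[0,0,0]]])

```text
t: 10.33
ee_pos: [469.3, 45.6, 259.7]
orientation: [0.043, -2.96, -1.024]
ft_force: [5.2, -2.7, -1.8]
width: 13.2
grasp_force: 30.0
```

```bash
python3 -c "
from h import *
np.set_printoptions(precision=2,suppress=True)
ang()"
```

```text
t 10.3333 bar [469.51  39.01 268.15] rad 126.08564447956999 theta 1.1927789539410507 F [ 5.24 -2.71 -1.81] w 13.169912187211029 q [-0.32  0.28  1.93  0.65  1.27 -2.23]
```

Call:
servo_tool(deltas=[[[0,3.7,6.6],[0,0,0]],[[0,7,13.4],[0,0,0]],[[-0.3,9.8,20.3],[0,0,0]],[[-0.3,12.3,27.4],[0,0,0]],[[-0.5,14.3,34.6],[0,0,0]]])

```text
t: 10.75
ee_pos: [468.9, 77.9, 241.0]
orientation: [0.043, -2.961, -1.023]
ft_force: [5.3, -4.9, -4.4]
width: 13.3
grasp_force: 30.0
```

```bash
python3 -c "
from h import *
np.set_printoptions(precision=2,suppress=True)
ang()
p=get_image('top')
cv2.imwrite('pics/f.png',cv2.resize(p['frame'][140:320,160:450],(800,496)))"
```

```text
t 10.75 bar [469.09  71.32 249.41] rad 125.32704507007458 theta 1.4909112443522587 F [ 5.3  -4.93 -4.44] w 13.282595414061218 q [-0.26  0.29  1.97  0.69  1.2  -2.22]
```

View pics/f.png

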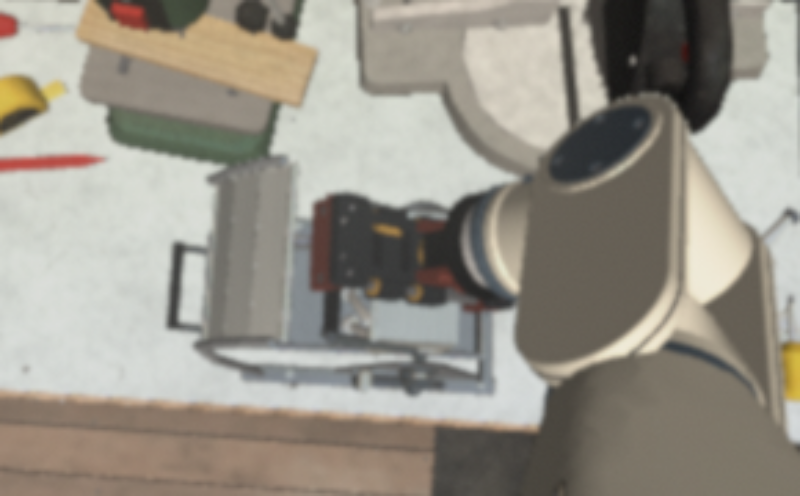

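The gripper (330,250) sits on the bar next to the hood's edge (295,250), and I can see a gap between them. The bolts show at about (355,315). I continue slowly toward the stop.

Call:
servo_tool(deltas=[[[0,0.5,2.4],[0,0,0]],[[0,1,4.9],[0,0,0]],[[0,1.5,7.4],[0,0,0]],[[0,2,9.8],[0,0,0]],[[0,2.4,12.3],[0,0,0]]])

```text
t: 11.22
ee_pos: [468.8, 86.9, 232.8]
orientation: [0.042, -2.961, -1.022]
ft_force: [5.4, -6.3, -1.8]
width: 12.9
grasp_force: 30.0
```

Call:
servo_tool(deltas=[[[0,0.3,2.5],[0,0,0]],[[0,0.6,5],[0,0,0]],[[0,0.8,7.5],[0,0,0]],[[0,0.8,7.5],[0,0,0]]])

```text
t: 11.55
ee_pos: [468.8, 92.1, 227.1]
orientation: [0.042, -2.961, -1.021]
ft_force: [5.5, -6.5, -3.8]
width: 13.0
grasp_force: 30.0
```

```bash
python3 -c "
from h import *
np.set_printoptions(precision=2,suppress=True)
ang()"
```

```text
t 11.55 bar [468.97  85.47 235.53] rad 124.50123038553522 theta 1.6496355098300928 F [ 5.54 -6.51 -3.76] w 13.030121762821947 q [-0.23  0.31  1.98  0.71  1.16 -2.23]
```

Call:
servo_tool(deltas=[[[0,-1,2.5],[0,0,0]],[[0,-1.5,5],[0,0,0]],[[0,-2,5],[0,0,0]]])

```text
t: 11.8
ee_pos: [468.7, 95.1, 223.3]
orientation: [0.042, -2.959, -1.028]
ft_force: [5.6, 3.0, 4.2]
width: 13.0
grasp_force: 30.0
```

Call:
servo_tool(deltas=[[[0,0,2.5],[0,0,0]],[[0,0,5],[0,0,0]],[[0,0,5],[0,0,0]]])

```text
t: 12.05
ee_pos: [468.7, 98.0, 219.4]
orientation: [0.042, -2.959, -1.027]
ft_force: [4.9, 1.0, 5.1]
width: 13.2
grasp_force: 30.0
```

```bash
python3 -c "
from h import *
np.set_printoptions(precision=2,suppress=True)
ang()"
```

```text
t 12.05 bar [468.85  91.4  227.78] rad 123.86742894296435 theta 1.728131042553903 F [4.88 1.05 5.1 ] w 13.242230070388658 q [-0.22  0.32  1.99  0.72  1.14 -2.24]
```

Call:
servo_tool(deltas=[[[0,0,1.5],[0,0,0]],[[0,0,3],[0,0,0]],[[0,0,3],[0,0,0]]])

```text
t: 12.3
ee_pos: [468.7, 99.6, 217.2]
orientation: [0.043, -2.96, -1.027]
ft_force: [4.4, -1.1, 6.9]
width: 13.1
grasp_force: 30.0
```

Call:
servo_tool(deltas=[[[0,0,1.5],[0,0,0]],[[0,0,3],[0,0,0]],[[0,0,3],[0,0,0]]])

```text
t: 12.55
ee_pos: [468.7, 101.3, 214.8]
orientation: [0.043, -2.96, -1.026]
ft_force: [4.8, -2.4, 7.2]
width: 13.0
grasp_force: 30.0
```

```bash
python3 -c "
from h import *
np.set_printoptions(precision=2,suppress=True)
ang()
p=get_image('top')
C=cloud(p);X,Y,Z=C[...,0],C[...,1],C[...,2]
cv2.imwrite('pics/g.png',cv2.resize(p['frame'][200:300,220:380],(800,500)))"
```

```text
t 12.55 bar [468.88  94.64 223.22] rad 123.649779214788 theta 1.773261579112625 F [ 4.81 -2.42  7.16] w 12.984100310724305 q [-0.21  0.33  2.    0.73  1.13 -2.24]
```

View pics/g.png

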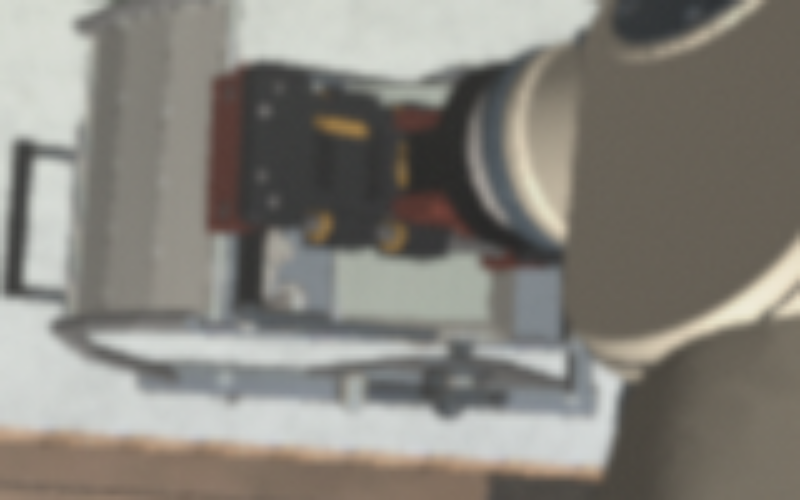

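The light lug now covers the black cap at (352,388), which matches the rising resistance: the skip is on the pad. I slacken the fingers around the bar so the skip rests there by its own weight.

Call:
servo_tool(deltas=[[[0,0,0],[0,0,0]],[[0,0,0],[0,0,0]],[[0,0,0],[0,0,0]],[[0,0,0],[0,0,0]],[[0,0,0],[0,0,0]]], grip=0.5)

```text
t: 13.02
ee_pos: [467.2, 101.1, 213.8]
orientation: [0.043, -2.957, -1.025]
ft_force: [-0.1, -0.6, 0.3]
width: 21.6
grasp_force: 0.0
```

Call:
servo_tool(deltas=[[[0,0,0],[0,0,0]],[[0,0,0],[0,0,0]],[[0,0,0],[0,0,0]],[[0,0,0],[0,0,0]],[[0,0,0],[0,0,0]]])

```text
t: 13.43
ee_pos: [467.9, 100.9, 214.2]
orientation: [0.043, -2.959, -1.025]
ft_force: [-0.9, 0.3, -0.5]
width: 22.4
grasp_force: 0.0
```

```bash
python3 -c "
from h import *
np.set_printoptions(precision=2,suppress=True)
ang()
p=get_image('top');C=cloud(p)
X,Y,Z=C[...,0],C[...,1],C[...,2]
m=((abs(X-420)<9)|(abs(X-520)<9))&(Y>75)&(Y<120)&(Z>205)&(Z<245);P=C[m];print(len(P),P.mean(0) if len(P) else '')
i=0
for n in ('top','side'):
  q=get_image(n);
  for a in finder.silhouettes('hexbolt_0_mid',q)[:4]:
    D=cloud(q);mm=a['mask']&(q['depth']>0);print(n,a['score'],np.median(D[mm],0),mm.sum())
"
```

```text
t 13.4333 bar [468.09  94.25 222.58] rad 122.95769299345172 theta 1.7755530527136612 F [-0.89  0.3  -0.51] w 22.41132670782002 q [-0.21  0.33  2.    0.73  1.13 -2.24]
66 [431.7   89.94 232.04]
top 0.67 [447.44  82.75   7.9 ] 643
side 0.39 [480.09  89.68  25.15] 35
```

Call:
servo_tool(deltas=[[[0,0,-4],[0,0,0]],[[0,0,-4],[0,0,0]]])

```text
t: 13.85
ee_pos: [468.3, 98.1, 217.8]
orientation: [0.043, -2.96, -1.025]
ft_force: [0.9, -0.4, 0.8]
width: 21.7
grasp_force: 0.0
```

Call:
servo_tool(deltas=[[[0,0,0],[0,0,0]],[[0,0,0],[0,0,0]],[[0,0,0],[0,0,0]],[[0,0,0],[0,0,0]]], grip=1)

```text
t: 14.18
ee_pos: [468.1, 99.2, 218.0]
orientation: [0.042, -2.958, -1.028]
ft_force: [-0.1, 6.6, 5.4]
width: 13.1
grasp_force: 30.0
```

```bash
cat >> h.py <<'E'
def arc(th0,ths):
    M=R.from_rotvec(ctrl.get_obs()['orientation']).as_matrix();f=lambda t:np.array([0,-93*np.cos(t)+84*np.sin(t),93*np.sin(t)+84*np.cos(t)])
    prev=th0
    for blk in ths:
        print(blk,[list(np.round(M.T@(f(t)-f(prev)),1)) for t in blk]); prev=blk[-1]
E
python3 -c "
from h import *
np.set_printoptions(precision=2,suppress=True)
ang()
g=np.linspace(1.735,0,31)[1:].round(3).tolist()
arc(1.735,[g[i:i+5] for i in range(0,30,5)])"
```

```text
t 14.1833 bar [468.29  92.56 226.39] rad 123.9055940529248 theta 1.7426842233002753 F [-0.06  6.64  5.41] w 13.060032148951075 q [-0.22  0.32  1.99  0.72  1.14 -2.24]
[1.677, 1.619, 1.562, 1.504, 1.446] [[np.float64(0.1), np.float64(-0.2), np.float64(-7.3)], [np.float64(0.3), np.float64(-0.9), np.float64(-14.5)], [np.float64(0.4), np.float64(-1.9), np.float64(-21.6)], [np.float64(0.6), np.float64(-3.4), np.float64(-28.7)], [np.float64(0.8), np.float64(-5.3), np.float64(-35.7)]]
[1.388, 1.33, 1.272, 1.215, 1.157] [[np.float64(0.2), np.float64(-2.3), np.float64(-6.9)], [np.float64(0.4), np.float64(-5.0), np.float64(-13.6)], [np.float64(0.5), np.float64(-8.1), np.float64(-20.2)], [np.float64(0.7), np.float64(-11.4), np.float64(-26.5)], [np.float64(0.9), np.float64(-15.3), np.float64(-32.7)]]
[1.099, 1.041, 0.983, 0.925, 0.868] [[np.float64(0.2), np.float64(-4.2), np.float64(-6.0)], [np.float64(0.4), np.float64(-8.7), np.float64(-11.7)], [np.float64(0.6), np.float64(-13.5), np.float64(-17.1)], [np.float64(0.8), np.float64(-18.6), np.float64(-22.2)], [np.float64(1.0), np.float64(-23.9), n
[... 265 characters left out ...]
oat64(-16.0)], [np.float64(1.0), np.float64(-30.8), np.float64(-19.1)]]
[0.521, 0.463, 0.405, 0.347, 0.289] [[np.float64(0.2), np.float64(-6.6), np.float64(-2.7)], [np.float64(0.4), np.float64(-13.5), np.float64(-5.0)], [np.float64(0.6), np.float64(-20.5), np.float64(-6.9)], [np.float64(0.8), np.float64(-27.6), np.float64(-8.4)], [np.float64(1.0), np.float64(-34.8), np.float64(-9.5)]]
[0.231, 0.174, 0.116, 0.058, 0.0] [[np.float64(0.2), np.float64(-7.2), np.float64(-0.7)], [np.float64(0.3), np.float64(-14.4), np.float64(-0.9)], [np.float64(0.5), np.float64(-21.6), np.float64(-0.8)], [np.float64(0.6), np.float64(-28.9), np.float64(-0.2)], [np.float64(0.8), np.float64(-36.1), np.float64(0.8)]]
```

Call:
servo_tool(deltas=[[[0,1,-7.3],[0,0,0]],[[0,1,-14.5],[0,0,0]],[[0.5,0,-21.6],[0,0,0]],[[0.5,-1.4,-28.7],[0,0,0]],[[1,-3.3,-35.7],[0,0,0]]])

```text
t: 14.6
ee_pos: [467.8, 72.8, 243.5]
orientation: [0.042, -2.96, -1.024]
ft_force: [3.2, -0.3, -7.1]
width: 13.4
grasp_force: 30.0
```

Call:
servo_tool(deltas=[[[0,-2.3,-6.9],[0,0,0]],[[0.4,-5,-13.6],[0,0,0]],[[0.5,-8.1,-20.2],[0,0,0]],[[0.7,-11.4,-26.5],[0,0,0]],[[0.9,-15.3,-32.7],[0,0,0]]])

```text
t: 15.02
ee_pos: [468.1, 41.4, 260.7]
orientation: [0.043, -2.959, -1.028]
ft_force: [2.7, 3.4, 2.8]
width: 13.2
grasp_force: 30.0
```

```bash
python3 -c "
from h import *
np.set_printoptions(precision=2,suppress=True)
ang()"
```

```text
t 15.0167 bar [468.25  34.73 269.12] rad 125.56913736528479 theta 1.158141369969537 F [2.73 3.4  2.81] w 13.192630801503592 q [-0.33  0.28  1.93  0.65  1.28 -2.24]
```

Call:
servo_tool(deltas=[[[0,-4.2,-6],[0,0,0]],[[0.4,-8.7,-11.7],[0,0,0]],[[0.6,-13.5,-17.1],[0,0,0]],[[0.8,-18.6,-22.2],[0,0,0]],[[1,-23.9,-27],[0,0,0]]])

```text
t: 15.43
ee_pos: [468.5, 6.6, 269.1]
orientation: [0.045, -2.958, -1.033]
ft_force: [-0.0, 4.3, 19.9]
width: 13.0
grasp_force: 30.0
```

Call:
servo_tool(deltas=[[[0,-5.7,-4.5],[0,0,0]],[[0.4,-11.6,-8.7],[0,0,0]],[[0.6,-17.8,-12.5],[0,0,0]],[[0.8,-24.2,-16],[0,0,0]],[[1,-30.8,-19.1],[0,0,0]]])

```text
t: 15.85
ee_pos: [468.8, -30.7, 264.7]
orientation: [0.045, -2.961, -1.028]
ft_force: [0.4, -2.3, 12.7]
width: 13.0
grasp_force: 30.0
```

```bash
python3 -c "
from h import *
np.set_printoptions(precision=2,suppress=True)
ang()"
```

```text
t 15.85 bar [468.96 -37.33 273.13] rad 127.30275826609699 theta 0.5794642717902099 F [ 0.37 -2.28 12.75] w 12.977999637469965 q [-0.46  0.31  1.87  0.59  1.36 -2.31]
```

Call:
servo_tool(deltas=[[[0,-5.6,-4.2],[0,0,0]],[[0.4,-12.3,-6.6],[0,0,0]],[[0.6,-19.3,-8.5],[0,0,0]],[[0.8,-26.4,-10],[0,0,0]],[[1,-33.6,-11.1],[0,0,0]]])

```text
t: 16.27
ee_pos: [468.4, -63.9, 251.1]
orientation: [0.044, -2.96, -1.027]
ft_force: [0.3, -0.3, 7.2]
width: 13.2
grasp_force: 30.0
```

Call:
servo_tool(deltas=[[[0,-7.2,-0.7],[0,0,0]],[[0.3,-14.4,-0.9],[0,0,0]],[[0.5,-21.6,-0.8],[0,0,0]],[[0.6,-28.9,0],[0,0,0]],[[0.8,-34,0.8],[0,0,0]]])

```text
t: 16.68
ee_pos: [468.2, -90.6, 227.7]
orientation: [0.042, -2.96, -1.024]
ft_force: [4.0, -1.6, 4.4]
width: 13.4
grasp_force: 30.0
```

```bash
python3 -c "
from h import *
np.set_printoptions(precision=2,suppress=True)
ang()"
```

```text
t 16.6833 bar [468.37 -97.24 236.12] rad 126.19246820619267 theta 0.01652243354179994 F [ 4.02 -1.64  4.44] w 13.394300848422224 q [-0.56  0.4   1.84  0.56  1.35 -2.41]
```

Call:
servo_tool(deltas=[[[0,-2,0],[0,0,0]],[[0,-4,0],[0,0,0]],[[0,-4,0],[0,0,0]]])

```text
t: 16.93
ee_pos: [468.1, -92.7, 225.4]
orientation: [0.042, -2.959, -1.026]
ft_force: [6.0, 1.5, 2.3]
width: 13.2
grasp_force: 30.1
```

Call:
servo_tool(deltas=[[[0,1,0],[0,0,0]],[[0,1,0],[0,0,0]],[[0,1,0],[0,0,0]],[[0,1,0],[0,0,0]],[[0,1,0],[0,0,0]]], grip=0.3)

```text
t: 17.35
ee_pos: [467.4, -91.8, 226.2]
orientation: [0.043, -2.958, -1.024]
ft_force: [0.1, -0.4, 0.1]
width: 30.6
grasp_force: 0.0
```

Call:
servo_tool(deltas=[[[0,0,-10],[0,0,0]],[[0,0,-30],[0,0,0]],[[0,0,-60],[0,0,0]],[[0,0,-90],[0,0,0]],[[0,0,-90],[0,0,0]]])

```text
t: 17.77
ee_pos: [471.5, -151.4, 301.4]
orientation: [0.044, -2.968, -1.019]
ft_force: [0.5, 0.8, 0.6]
width: 30.7
grasp_force: 0.0
```

```bash
python3 -c "
from h import *
np.set_printoptions(precision=2,suppress=True)
p=get_image('top');C=cloud(p);X,Y,Z=C[...,0],C[...,1],C[...,2]
P=C[(abs(X-470)<75)&(Y<-80)&(Y>-120)&(Z>225)&(Z<250)];print(len(P),P.mean(0),np.percentile(P,[3,97],0))
P=C[(abs(X-467)<60)&(Y>222)&(Y<260)&(Z>45)&(Z<64)];print(len(P),P.mean(0))
q=get_image('side')
a=cv2.resize(p['frame'][180:300,200:400],(0,0),fx=2,fy=2,interpolation=3);b=cv2.resize(q['frame'][180:300,200:400],(0,0),fx=2,fy=2,interpolation=3)
cv2.imwrite('pics/k.png',np.hstack([a,b]));print(ctrl.get_obs()['t'])
"
```

```text
345 [469.98 -97.24 239.27] [[ 412.42 -104.3   229.97]
 [ 528.73  -89.38  243.6 ]]
145 [469.61 231.35  56.47]
17.8667
```

View pics/k.png

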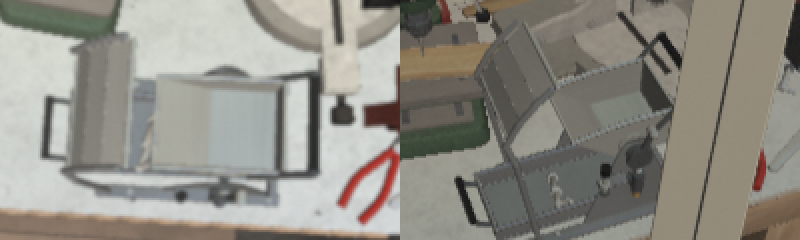

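The bar is back exactly where it started. The skip is empty, the bolts lie in the tray (side view around (555,190)), the tray is still home, and the gripper is clear.

```bash
python3 -c "
from h import *
print(close_job())"
```

```text
the job is handed in; nothing more can be done
None
```

The job is handed in: the tray is home, the skip was tipped onto its stop under control and is back upright, the bolts lie in the tray as far as the last pictures show, and the gripper is clear; the judge's verdict was not returned.

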